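Make up a charcuterie gift tray

ROBOT

A 7-joint arm with a two-finger parallel gripper is mounted at the origin on the work surface. World frame = base frame: x ahead of the robot, y to its left, z up, the work surface at z = 0. Lengths are in m, angles in rad, forces in N, time in s.
With the tool pointing down it reaches from about 0.425 to 0.875 m from the base axis. Payload 4.7 kg.
Tool frame: the origin (TCP) lies on the front face of the gripper's body, between the roots of the fingers; the fingertips stand 73 mm ahead of it and the grasp point (between the pads) lies 54 mm ahead of it (bot.grasp_offset is the distance from the TCP to the grasp point, in m); z points along the fingers, y is the line along which they close (so a half turn about z gives the same grasp; the last joint's range is limited). The gripper opens to 85 mm and grips with 20 to 120 N. Pads are 22 mm wide; open, the fingers measure 114 mm over their backs; the gripper's body (76 mm by 85 mm) begins 54 mm behind the grasp point. The pads swing forward as they close: fully open they stand 13 mm farther back than shut.
Start: joints at [-1.243, 0.321, -0.07, 1.45, 0.023, 1.371, -0.057], TCP at [0.201, 0.618, 0.304] pointing down, gripper open.
Joint ranges: [-2.86, 2.86], [-0.3, 2.09], [-1.38, 1.24], [0.06, 2.45], [-1.56, 4.7], [0.09, 2.05], [-2.69, 2.69]. Speed limits (rad/s): [2.57, 2.57, 3.14, 3.14, 3.14, 3.14, 3.14].

INTERFACE

Orientations are given as a unit quaternion [x, y, z, w].
In Python, from station import bot, grab_frame, finder gives the robot as it stands. The module is installed in compiled form; this text tells all that it offers.
- The arm moves only by the shell command python3 -m handwheel 'ROWS' [FORCE]. ROWS is JSON, a list that holds one entry, the list of rows, each a list of 5 numbers: the gripper's target within -1 to 1 (fully open at 1, half-way at 0, shut at -1), then the shift along the tool's x, y, z scaled (see below), then the turn about the tool's z scaled (see below). A call has exactly 10 rows; each row shifts and turns the commanded pose from where the row before left it, along the tool's axes as they then stand; what a row does not reach is not made up. The controller multiplies each number of a shift by 25 cm and each number of a turn by pi/4 rad. A row lasts 1/8 s, in which the tool goes at most 62.5 mm and 10.7 degrees, less where a joint would pass 70% of its speed; a pose out of reach is approached as far as the arm can. A call with a number of a shift or a turn outside -1 to 1 is refused whole. A call with a gripper value outside its range is refused whole. The fingers move at their own pace and stop on an object; FORCE is the grip in N (left out, the last holds). Time passes only in rows, so rows that do not move let the fingers close, or fill a call up. It gives the time, the measured TCP pose, the force, the opening and the grip force at its end, in the units of the state.
- bot.state(): the state, without advancing time (a new reading comes with each control period).
- grab_frame(name): name is "scene" or "top"; returns a dict with "color" (400x640x3 uint8, blue, green, red), "z_map" (400x640 float32, m along the optical axis (not along the pixel's ray), 0 where there is no reading), "mtx" (3x3 intrinsics, pixels), "dist_coeffs" ([k1, k2, p1, p2, k3] as OpenCV has them; the pictures are not rectified), "position" and "attitude" of the camera in the world. Camera axes: x right, y up, looking along -z (the intrinsics and any distortion apply to the point x, -y, -z); pixel columns grow to the right and rows downward; lengths in m; the calibration is good to about 2 mm. A picture is of the moment at which its call begins.
- bot.close_job(): hands the job in; it is judged then, once.
Trained networks look in the newest picture that a camera, given by its name, has taken for a name from the list of things; names that differ only in an ending like _2 or _b are one class to them, and where a whole thing is asked for, a point or a joint stands for the part that bears it (a point fixed in the world has none). Each returns a list of dicts, best first, with "p" (0 to 1); they miss things now and then, are a little off and sometimes report something else, mostly with a low value. They report only what shows in the picture. A call takes as long as a camera call. They do not tell look-alikes from the thing itself.
- finder.boxes_of(name, camera): "point" ([row, column] as shares, 0 to 1, of the picture: columns of its width, rows of its height, amid what is visible of it).
- finder.regions_of(name, camera): "pixels" (400x640 bool, what is visible of it) and "point" ([row, column] as shares, 0 to 1, of the picture: columns of its width, rows of its height, amid what is visible of it).
- finder.mark_of(name, camera): "point" ([row, column] as shares, 0 to 1, of the picture: columns of its width, rows of its height: a listed point, or the origin of a listed thing).
The state is a dict: "clock": time; "joints": joint angles; "qd": joint speeds; "effort": joint torques, N m; "eef_pos": TCP position; "ee_rot": TCP orientation; "wrist_force": force on the tool from outside, world axes, zero at the start; "ft_torque": the same for the moment, N m; "finger_gap": finger opening in m; "gripper_force": force on a finger pad.
Only numpy, scipy, OpenCV 4.12 (cv2) and the standard library are available. Lean on these libraries where they do the work, as an engineer would, in place of code of your own. Each camera call takes 0.05 s, during which the arm holds its last target. There are 200 camera calls.

TASK

Make up the gift tray with the goods on the white board: lay the dry sausage along the tray's long front compartment, and behind it, seen from that front side, stand the mustard jar in the left compartment, the large tin in the right one with the small tin centred on top of it, and the pepper mill between the jar and the tins. Put each piece in the middle of its compartment, upright and squarely, set everything down gently without dropping it, and leave the label roll and the thermometer where they are.

Things in the scene. Friction and masses are not known exactly. Their poses are not given: they have to be found in the camera images.
- tray: Shallow brown card tray, fixed; 215 (x) x 328 mm (y); origin at middle of underside, z up. Floor 3 mm thick; walls 4 mm thick, tops at z 14; partitions 3 mm thick, tops at z 11. -x is the front, roughly towards the robot: one long compartment, 99.5 x 320 mm, middle (-54.5, 0). Behind, three compartments about 106 mm square: middles (50.5, +108) left seen from the front, (50.5, 0), (50.5, -108) right.
- sausage_c (a point): A pressed dry sausage, hard, dark brown with a white paper band round its middle, lying flat on the white board: about 175 mm long with its end clips (body 156 mm), 40 mm wide, 34 mm high, 0.2 kg. The long side is its x axis. Origin at its centre, half-way up; its z axis points up.
- jar_c (a point): A mustard jar: amber glass with a paper label and a gold-coloured lid, 56 mm in diameter (lid 53 mm, the top 18 mm), 70 mm high, 0.26 kg, standing on the board; best taken in its upper half. Origin at its centre, half-way up; its z axis points up.
- mill_c (a point): A pepper mill: slim glass cylinder with dark peppercorns and a black cap, 40 mm in diameter, 90 mm high (cap: the top 36 mm), 0.14 kg, standing on the board; best taken high, by its cap. Origin at its centre, half-way up; its z axis points up.
- big_tin_c (a point): The large tin: flat-topped metal tin with a pull ring and a paper band, 60 mm in diameter, 52 mm high, 0.19 kg, standing on the board. Origin at its centre, half-way up; its z axis points up.
- small_tin_c (a point): The small tin: the same make, 48 mm in diameter, 30 mm high, 0.09 kg, standing on the board. Origin at its centre, half-way up; its z axis points up.
- roll_c (a point): A roll of labels (bystander): white paper roll 64 mm in diameter, 50 mm high, with a 39 mm hole through it, standing on its end on the board among the goods; to be left alone. Origin at its centre, half-way up; its z axis points up.
- thermometer_c (a point): A hand-held probe thermometer (bystander): grey plastic, 150 mm long (its x), 46 mm wide, 26 mm high, lying on the board with its dark display up; to be left alone. Origin at its centre, half-way up; its z axis points up.
- board: White plastic board under the goods and the two bystanders: 290 (x) x 420 mm (y), 10 mm thick, fixed, left or right of the tray. Origin: middle of its underside. The round things stand on it in two columns 110 mm apart along its y, spaced 80 mm or more along its x; the long things lie along its x near its two y edges.
Things that resemble listed ones, but are neither listed nor needed, are in the scene too. Leave any blue or red look-alike of the part that bears big_tin_c alone.

How it is judged:
At the end, for the whole second after the job is handed in: Sausage along the front compartment (15 mm in depth, 20 mm in width, 0.15 rad); jar, mill and large tin on the floor of the left, middle and right rear ones (15 mm); small tin on the large tin (10 mm); all within 0.1 rad of upright, released, at rest (x of sausage_c in the frame of tray between -0.0695 and -0.0395 m and y of sausage_c in the frame of tray between -0.02 and 0.02 m and z of sausage_c in the frame of tray between 0.015 and 0.025 m and angle between the x axis of sausage_c and the y axis of tray, either way round below 0.15 rad and x of jar_c in the frame of tray between 0.0355 and 0.0655 m and y of jar_c in the frame of tray between 0.093 and 0.123 m and z of jar_c in the frame of tray between 0.033 and 0.043 m and x of mill_c in the frame of tray between 0.0355 and 0.0655 m and y of mill_c in the frame of tray between -0.015 and 0.015 m and z of mill_c in the frame of tray between 0.043 and 0.053 m and x of big_tin_c in the frame of tray between 0.0355 and 0.0655 m and y of big_tin_c in the frame of tray between -0.123 and -0.093 m and z of big_tin_c in the frame of tray between 0.024 and 0.034 m and z of small_tin_c in the frame of tray between 0.065 and 0.075 m and horizontal distance between small_tin_c and big_tin_c below 0.01 m and angle between each of sausage_c, jar_c, mill_c, big_tin_c, small_tin_c's own z axis and vertical below 0.1 rad and linear speed of each of sausage, jar, mill, big_tin, small_tin below 0.02 m/s); the robot touches nothing.
It fails at once if the label roll or the thermometer is moved by more than 20 mm (distance of any of roll_c, thermometer_c from where it was at the start of the episode above 0.02 m).
It fails at once if a piece is dropped: it moves faster than 0.45 m/s within 20 mm of where it comes to rest in the tray or on the large tin ((linear speed of sausage above 0.45 m/s and z of sausage_c in the frame of tray below 0.04 m and horizontal distance between sausage_c and tray below 0.16 m) or (linear speed of jar above 0.45 m/s and z of jar_c in the frame of tray below 0.058 m and horizontal distance between jar_c and tray below 0.16 m) or (linear speed of mill above 0.45 m/s and z of mill_c in the frame of tray below 0.068 m and horizontal distance between mill_c and tray below 0.16 m) or (linear speed of big_tin above 0.45 m/s and z of big_tin_c in the frame of tray below 0.049 m and horizontal distance between big_tin_c and tray below 0.16 m) or (linear speed of small_tin above 0.45 m/s and z of small_tin_c in the frame of tray below 0.09 m and horizontal distance between small_tin_c and tray below 0.16 m and horizontal distance between small_tin_c and big_tin_c below 0.04 m)).
It fails at once if something is pressed hard (over 60 N) into the tray (contact force between tray and anything else above 60 N).
It also fails if it takes over 136 s, if anything falls off the work surface, if the arm or the gripper's body presses on something with over 40 N, if the wrist force passes 120 N, or if a joint passes its speed limit or range.

## Working session

There is one attempt and no reset: what is moved stays moved. The work goes in short steps, Python scripts to look and compute and a shell command to move; the robot and the scene stay as the last step left them, time stands still between calls to the robot, and variables do not carry over. Pictures are saved under pics/ and viewed, at most 14 in all, crops included, and the job is handed in when it is done.

```bash
mkdir -p pics
python3 - <<'E'
from station import bot, grab_frame
import cv2
s=bot.state(); print({k:s[k] for k in('clock','eef_pos','ee_rot','finger_gap')}, bot.grasp_offset)
for n in('scene','top'):
    f=grab_frame(n); cv2.imwrite(f'pics/{n}1.png',f['color']); print(n,f['position'],f['attitude'],f['mtx'],f['dist_coeffs'])
E
```

```text
{'clock': 0.0, 'eef_pos': array([0.2005284 , 0.61786863, 0.30281512]), 'ee_rot': array([ 1.56207988e-01,  9.87723710e-01, -9.62147893e-04, -1.09161666e-04]), 'finger_gap': 0.0850532777304361} 0.0539
scene [ 1.34609435 -0.05243451  0.72497846] [0.33800676 0.29778082 0.57742483 0.6809248 ] [[415.12717613   0.         324.23208233]
 [  0.         415.12717613 201.18585007]
 [  0.           0.           1.        ]] [-0.02332918  0.          0.          0.          0.        ]
top [0.35538744 0.11218278 1.16122218] [-0.03651785  0.0468861   0.7142463  -0.69736674] [[422.40551732   0.         320.3263565 ]
 [  0.         422.40551732 194.75951584]
 [  0.           0.           1.        ]] [0.02790233 0.         0.         0.         0.        ]
```

View pics/scene1.png

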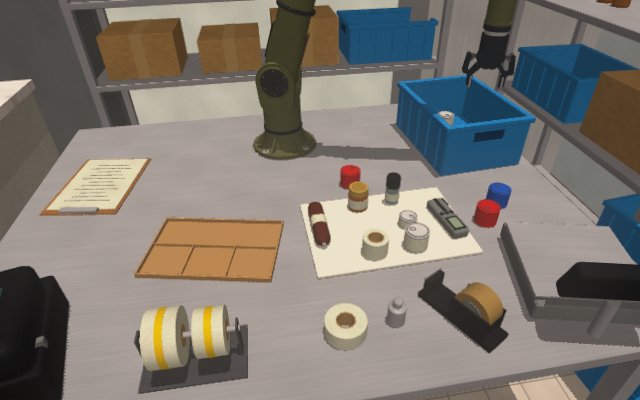

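View pics/top1.png

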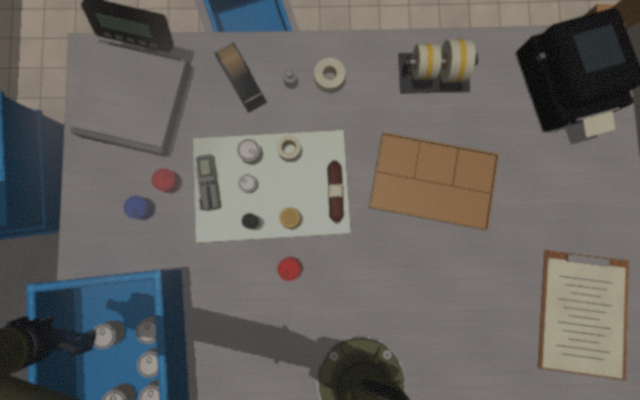

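The top view shows the board, about (195–350, 130–242), with these things on it:
- sausage (335,191)
- jar (290,217)
- mill (250,221)
- small tin (248,183)
- big tin (249,151)
- roll (289,148)
- thermometer (208,182)

The tray is at about (434,181). Red cans at (290,268) and (165,180), a blue one at (138,208), and the tins in the blue bin are all off the board. The big tin meant is therefore the silver one with the band at (249,151) top / (416,237) scene. I'll confirm that in a crop and measure.

```bash
cat > h.py <<'E'
import numpy as np, cv2
from scipy.spatial.transform import Rotation as R
from station import bot, grab_frame, finder
def cloud(f):
    h,w=f['z_map'].shape
    uv=np.stack(np.meshgrid(np.arange(w),np.arange(h)),-1).reshape(-1,1,2).astype(np.float64)
    n=cv2.undistortPoints(uv,f['mtx'],f['dist_coeffs']).reshape(h,w,2)
    z=f['z_map'].astype(float); c=np.stack([n[...,0]*z,-n[...,1]*z,-z],-1)
    P=c@R.from_quat(f['attitude']).as_matrix().T+f['position']; P[z==0]=np.nan
    return P
E
python3 - <<'E'
from h import *
F={n:grab_frame(n) for n in('top','scene')}
C={n:cloud(F[n]) for n in F}
np.savez('c1.npz',**C)
for n in F:
    for o in('sausage_c','jar_c','mill_c','big_tin_c','small_tin_c','roll_c','thermometer_c','tray','board'):
        for r in finder.regions_of(o,n)[:5]:
            m=r['pixels']; P=C[n][m]; P=P[~np.isnan(P[:,0])]
            if len(P)<5 or r['p']<.3: continue
            zt=np.percentile(P[:,2],95); T=P[P[:,2]>zt-.006]
            (c,d,a)=cv2.minAreaRect((T[:,:2]*1000).astype(np.float32))
            print(n,o,round(r['p'],2),(np.array(r['point'])*[400,640]).astype(int)[::-1],'top z',zt.round(4),'n',len(T),'mean',T[:,:2].mean(0).round(4),'rect',np.round(c,1),np.round(d,1),round(a,1))
a=cv2.resize(F['top']['color'][115:285,120:360],None,fx=3.3,fy=3.3,interpolation=2); 
cv2.imwrite('pics/crop1.png',a[:600,:800])
E
```

```text
top sausage_c 0.61 [335 190] top z 0.0467 n 566 mean [0.4991 0.0535] rect [499.1  53.2] [ 34.9 148.4] 88.5
top jar_c 0.87 [290 216] top z 0.0832 n 297 mean [0.4287 0.1751] rect [429.3 175. ] [48.8 48.8] 89.1
top mill_c 0.78 [248 224] top z 0.1031 n 163 mean [0.4217 0.2755] rect [421.7 275.5] [35.2 35.3] 89.4
top big_tin_c 0.9 [250 154] top z 0.066 n 337 mean [0.6109 0.2817] rect [610.6 282.6] [57.1 57.9] 1.2
top big_tin_c 0.88 [291 269] top z 0.0562 n 390 mean [0.297 0.18 ] rect [296.7 180. ] [57.1 58.6] 88.5
top big_tin_c 0.78 [137 207] top z 0.0561 n 382 mean [0.4669 0.5773] rect [467.1 577.7] [57.5 55.4] 89.2
top big_tin_c 0.75 [166 178] top z 0.0562 n 374 mean [0.5379 0.5079] rect [537.9 508. ] [57.2 57.7] 26.1
top small_tin_c 0.66 [249 184] top z 0.0441 n 217 mean [0.5258 0.2885] rect [524.9 288.1] [44.5 45.3] 62.4
top roll_c 0.73 [292 143] top z 0.0627 n 287 mean [0.6173 0.1757] rect [617.2 175.9] [61.2 61.2] 43.4
top roll_c 0.5 [289 215] top z 0.0832 n 296 mean [0.4291 0.1747] rect [429.3 174.9] [48.8 48.8] 88.4
top tray 0.83 [435 183] top z 0.0126 n 1345 mean [ 0.5302 -0.225 
[... 943 characters left out ...]
2 mean [0.5311 0.2905] rect [529.9 291.5] [45.9 46.7] 29.6
scene roll_c 0.95 [374 245] top z 0.0597 n 275 mean [0.6242 0.176 ] rect [619.3 176.2] [57.2 64.9] 73.9
scene thermometer_c 0.61 [448 219] top z 0.0371 n 551 mean [0.5428 0.3964] rect [537.2 397.5] [146.8  47. ] 5.3
scene thermometer_c 0.36 [413 235] top z 0.0628 n 338 mean [0.6167 0.2832] rect [614.4 284.4] [60.6 59.2] 35.0
scene tray 0.6 [214 246] top z 0.0122 n 1369 mean [ 0.541  -0.2297] rect [ 528.1 -221.3] [332.1 218.8] 77.6
scene board 0.87 [379 228] top z 0.0108 n 7284 mean [0.5516 0.2114] rect [526.1 230.2] [292.8 418.7] 1.8
scene board 0.73 [408 219] top z 0.041 n 176 mean [0.5305 0.29  ] rect [528.7 290.3] [50.1 45.7] 13.1
```

View pics/crop1.png

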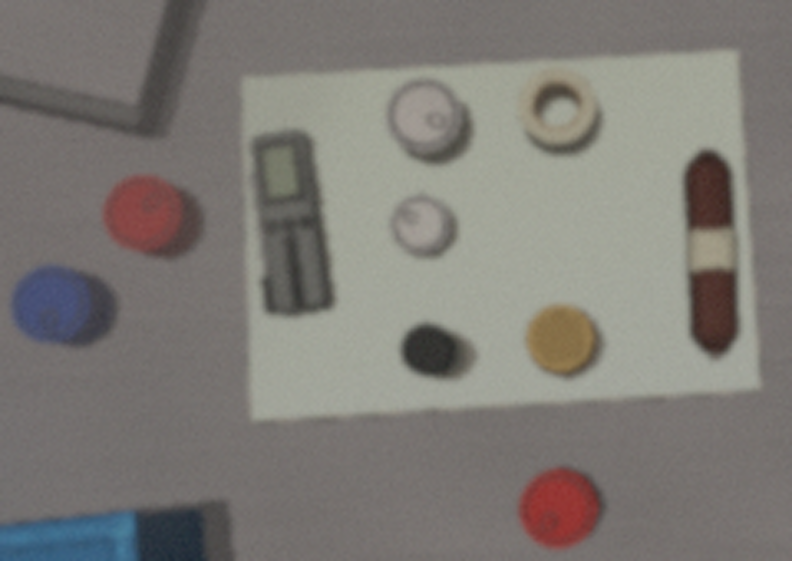

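The crop confirms the choice: the silver, unpainted big tin stands on the board at (249,151), in one column with the small tin and the mill. The red and blue cans are off the board. Heights from both views agree with the given sizes (tin 62–66 mm, jar 80–83, mill 99–103, tray wall 12–14).

Next I'll level the tool yaw and move towards the jar while refining the sausage and tray angles.

```bash
python3 -m handwheel '[[[1,0,0,0,-0.2],[1,0,0,0,-0.2],[1,-0.08,-0.16,0,0],[1,-0.1,-0.18,0,0],[1,-0.1,-0.18,0,0],[1,-0.1,-0.18,0,0],[1,-0.1,-0.18,0,0],[1,-0.1,-0.18,0,0],[1,-0.1,-0.18,0,0],[1,-0.1,-0.18,0,0]]]' 40
python3 - <<'E'
from h import *
s=bot.state(); print(s['eef_pos'],R.from_quat(s['ee_rot']).as_matrix()[:,1],s['clock'])
c=np.load('c1.npz')
for n in c:
    P=c[n].reshape(-1,3)
    m=(abs(P[:,0]-.5)<.1)&(abs(P[:,1]-.054)<.035)&(P[:,2]>.025)&(P[:,2]<.06)
    q=P[m][:,:2]; w,v=np.linalg.eigh(np.cov(q.T)); v=v[:,1]; print(n,'sausage',(q.min(0)+q.max(0))/2,np.ptp(q@v),np.degrees(np.arctan(v[1]/v[0])))
    bd=(abs(P[:,0]-.47)<.04)&(abs(P[:,1]-.12)<.02); print('board z',np.nanmedian(P[bd,2]))
    t=(np.hypot(P[:,0]-.4733,P[:,1]+.21)<.03); print('tray floor z',np.nanmedian(P[t,2]))
E
```

```text
clock: 2.35
eef_pos: [0.3965, 0.2618, 0.3043]
ee_rot: [-0.0, 1.0, 0.0, 0.0]
wrist_force: [0.8, 0.2, -0.0]
finger_gap: 0.0854
gripper_force: 0.0
[0.39648287 0.26175887 0.30428402] [-3.39513700e-04  9.99999613e-01  8.11878630e-04] 2.35
top sausage [0.50081374 0.05338982] 0.17243642638928397 0.8415042984290858
board z 0.01008313426725227
tray floor z 0.002847333433187771
scene sausage [0.50769351 0.05473908] 0.1655360771638122 1.1218025431856362
board z 0.008589996034935599
tray floor z 0.0015989455436597466
```

```bash
python3 -m handwheel '[[[1,-0.069,-0.172,0,0],[1,-0.069,-0.171,0,0],[1,0,0,0.15,0],[1,0,0,0.17,0],[1,0,0,0.17,0],[1,0,0,0.14,0],[1,0,0,0.1,0],[1,0,0,0.05,0],[1,0,0,0.025,0],[1,0,0,0,0]]]' 40
```

```text
clock: 3.6
eef_pos: [0.4307, 0.1778, 0.1031]
ee_rot: [-0.0, 1.0, 0.0, 0.0]
wrist_force: [-0.7, 0.6, -0.4]
finger_gap: 0.0853
gripper_force: 0.0
```

```bash
python3 -m handwheel '[[[-1,0,0,0,0],[-1,0,0,0,0],[-1,0,0,0,0],[-1,0,0,0,0],[-1,0,0,0,0],[-1,0,0,0,0],[-1,0,0,-0.04,0],[-1,0,0,-0.1,0],[-1,0,0,-0.13,0],[-1,0,0,-0.13,0]]]' 40
```

```text
clock: 4.85
eef_pos: [0.4298, 0.1776, 0.2037]
ee_rot: [-0.0, 1.0, 0.0, -0.0]
wrist_force: [0.5, 0.4, -2.5]
finger_gap: 0.0547
gripper_force: 43.0
```

```bash
python3 -m handwheel '[[[-1,-0.04,-0.07,0,0],[-1,-0.07,-0.13,0,0],[-1,-0.1,-0.18,0,0],[-1,-0.1,-0.18,0,0],[-1,-0.1,-0.18,0,0],[-1,-0.1,-0.18,0,0],[-1,-0.08,-0.147,0,0],[-1,-0.055,-0.1,0,0],[-1,-0.029,-0.05,0,0],[-1,0,0,0,0]]]' 40
python3 -m handwheel '[[[-1,0,0,0.1,0],[-1,0,0,0.12,0],[-1,0,0,0.1,0],[-1,0,0,0.05,0],[-1,0,0,0.02,0],[-1,0,0,0.01,0],[-1,0,0,0,0],[-1,0,0,0,0],[-1,0,0,0,0],[-1,0,0,0,0]]]' 40
```

```text
clock: 6.1
eef_pos: [0.5988, -0.1268, 0.2025]
ee_rot: [0.0, 1.0, 0.0, -0.0]
wrist_force: [-0.6, 0.8, -2.9]
finger_gap: 0.0549
gripper_force: 43.0
clock: 7.35
eef_pos: [0.5991, -0.1266, 0.1029]
ee_rot: [-0.0, 1.0, 0.0, 0.0]
wrist_force: [-1.1, 0.1, -1.6]
finger_gap: 0.0551
gripper_force: 43.1
```

```bash
python3 -m handwheel '[[[-1,0,0,0.008,0],[-1,0,0,0.008,0],[-1,0,0,0.006,0],[-1,0,0,0.003,0],[-1,0,0,0,0],[-1,0,0,0,0],[-1,0,0,0,0],[-1,0,0,0,0],[-1,0,0,0,0],[-1,0,0,0,0]]]' 40
```

```text
clock: 8.6
eef_pos: [0.5989, -0.1265, 0.0969]
ee_rot: [-0.0, 1.0, 0.0, -0.0]
wrist_force: [-3.8, 1.0, 4.9]
finger_gap: 0.0547
gripper_force: 43.6
```

```bash
python3 -m handwheel '[[[0.6,0,0,0,0],[0.6,0,0,0,0],[0.6,0,0,0,0],[0.7,0,0,-0.04,0],[0.7,0,0,-0.08,0],[0.7,0,0,-0.1,0],[0.7,0,0,-0.12,0],[0.7,0,0,-0.08,0],[0.7,0.04,0.08,0,0],[0.7,0.06,0.14,0,0]]]' 40
python3 -m handwheel '[[[1,0.08,0.18,0,0],[1,0.08,0.18,0,0],[1,0.08,0.18,0,0],[1,0.08,0.18,0,0],[1,0.08,0.18,0,0],[1,0.08,0.18,0,0],[1,0.07,0.17,0,0],[1,0.05,0.1,0,0],[1,0.01,0.04,0,0],[1,0,0,0,0]]]' 40
```

```text
clock: 9.85
eef_pos: [0.574, -0.0727, 0.2027]
ee_rot: [0.001, 1.0, -0.0, 0.001]
wrist_force: [0.5, 1.1, -0.2]
finger_gap: 0.0728
gripper_force: 0.0
clock: 11.1
eef_pos: [0.4217, 0.2757, 0.2018]
ee_rot: [-0.0, 1.0, -0.0, 0.0]
wrist_force: [0.0, -1.3, 0.6]
finger_gap: 0.0853
gripper_force: 0.0
```

```bash
python3 -m handwheel '[[[1,-0.008,0,0.08,0],[1,0,0,0.1,0],[1,0,0,0.07,0],[1,0,0,0.037,0],[1,0,0,0,0],[-1,0,0,0,0],[-1,0,0,0,0],[-1,0,0,0,0],[-1,0,0,0,0],[-1,0,0,0,0]]]' 40
python3 -m handwheel '[[[-1,0,0,0,0],[-1,0,0,0,0],[-1,0,0,0,0],[-1,0,0,-0.03,0],[-1,0,0,-0.08,0],[-1,0,0,-0.1,0],[-1,0,0,-0.1,0],[-1,0,0,-0.05,0],[-1,0,0,0,0],[-1,0,0,0,0]]]' 40
```

```text
clock: 12.35
eef_pos: [0.4237, 0.2761, 0.1304]
ee_rot: [-0.0, 1.0, 0.0, 0.001]
wrist_force: [0.0, -0.9, 5.2]
finger_gap: 0.0392
gripper_force: 40.3
clock: 13.6
eef_pos: [0.4227, 0.2755, 0.2186]
ee_rot: [-0.0, 1.0, -0.001, -0.001]
wrist_force: [-0.3, -0.7, -2.0]
finger_gap: 0.0392
gripper_force: 40.4
```

```bash
python3 -m handwheel '[[[-1,-0.024,-0.08,0,0],[-1,-0.042,-0.14,0,0],[-1,-0.054,-0.18,0,0],[-1,-0.054,-0.18,0,0],[-1,-0.054,-0.18,0,0],[-1,-0.054,-0.18,0,0],[-1,-0.054,-0.18,0,0],[-1,-0.054,-0.18,0,0],[-1,-0.054,-0.18,0,0],[-1,-0.054,-0.18,0,0]]]' 40
python3 -m handwheel '[[[-1,-0.054,-0.18,0,0],[-1,-0.04,-0.12,0,0],[-1,-0.02,-0.07,0,0],[-1,0,0,0,0],[-1,0,0,0.08,0],[-1,0,0,0.1,0],[-1,0,0,0.1,0],[-1,0,0,0.05,0],[-1,0,0,0.02,0],[-1,0,0,0,0]]]' 40
```

```text
clock: 14.85
eef_pos: [0.5477, -0.1403, 0.2185]
ee_rot: [-0.0, 1.0, 0.0, -0.001]
wrist_force: [-0.2, -0.1, -0.4]
finger_gap: 0.0388
gripper_force: 40.4
clock: 16.1
eef_pos: [0.5766, -0.2313, 0.1323]
ee_rot: [-0.0, 1.0, 0.0, 0.0]
wrist_force: [-0.0, -0.8, -1.2]
finger_gap: 0.0391
gripper_force: 40.5
```

```bash
python3 -m handwheel '[[[-1,0,0,0.01,0],[-1,0,0,0.008,0],[-1,0,0,0.008,0],[-1,0,0,0.006,0],[-1,0,0,0.003,0],[-1,0,0,0,0],[-1,0,0,0,0],[-1,0,0,0,0],[-1,0,0,0,0],[-1,0,0,0,0]]]' 40
```

```text
clock: 17.35
eef_pos: [0.5765, -0.2316, 0.1235]
ee_rot: [-0.0, 1.0, 0.0, 0.0]
wrist_force: [-0.9, 0.7, 1.3]
finger_gap: 0.0393
gripper_force: 40.6
```

```bash
python3 -m handwheel '[[[0.3,0,0,0,0],[0.3,0,0,0,0],[0.3,0,0,0,0],[0.4,0,0,-0.03,0],[0.4,0,0,-0.08,0],[0.4,0,0,-0.1,0],[0.4,0,0,-0.1,0],[0.4,0,0,-0.06,0],[1,-0.01,0.08,0,0],[1,-0.01,0.14,0,0]]]' 40
python3 -m handwheel '[[[1,-0.013,0.18,0,0],[1,-0.013,0.18,0,0],[1,-0.013,0.18,0,0],[1,-0.013,0.18,0,0],[1,-0.013,0.18,0,0],[1,-0.013,0.18,0,0],[1,-0.013,0.18,0,0],[1,-0.013,0.18,0,0],[1,-0.013,0.18,0,0],[1,-0.01,0.12,0,0]]]' 40
python3 - <<'E'
from h import *
f=grab_frame('scene'); cv2.imwrite('pics/s2.png',f['color'][150:350,100:500])
E
```

```text
clock: 18.6
eef_pos: [0.5813, -0.1778, 0.217]
ee_rot: [0.002, 1.0, -0.001, 0.001]
wrist_force: [0.6, 1.0, -1.1]
finger_gap: 0.0852
gripper_force: 0.0
clock: 19.85
eef_pos: [0.6126, 0.2614, 0.2163]
ee_rot: [-0.001, 1.0, 0.0, -0.0]
wrist_force: [0.6, -0.3, 0.0]
finger_gap: 0.0856
gripper_force: 0.0
```

View pics/s2.png

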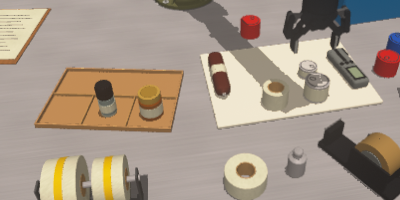

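The crop shows the mill (106,98) standing in the middle compartment and the jar (150,102) in the left one, both upright. Next is the large tin.

```bash
python3 -m handwheel '[[[1,-0.004,0.083,0,0],[1,0,0,0.06,0],[1,0,0,0.12,0],[1,0,0,0.14,0],[1,0,0,0.1,0],[1,0,0,0.05,0],[1,0,0,0.027,0],[1,0,0,0,0],[-1,0,0,0,0],[-1,0,0,0,0]]]' 40
python3 -m handwheel '[[[-1,0,0,0,0],[-1,0,0,0,0],[-1,0,0,0,0],[-1,0,0,0,0],[-1,0,0,-0.03,0],[-1,0,0,-0.08,0],[-1,0,0,-0.13,0],[-1,0,0,-0.15,0],[-1,0,0,-0.1,0],[-1,0,0,-0.05,0]]]' 40
```

```text
clock: 21.15
eef_pos: [0.6148, 0.2799, 0.0933]
ee_rot: [-0.0, 1.0, 0.001, 0.001]
wrist_force: [1.5, 2.6, 5.5]
finger_gap: 0.0595
gripper_force: 43.6
clock: 22.4
eef_pos: [0.6147, 0.279, 0.2294]
ee_rot: [-0.0, 1.0, 0.001, 0.001]
wrist_force: [0.8, -1.1, -2.2]
finger_gap: 0.0594
gripper_force: 43.5
```

```bash
python3 -m handwheel '[[[-1,0.008,-0.08,0,0],[-1,0.014,-0.14,0,0],[-1,0.018,-0.18,0,0],[-1,0.018,-0.18,0,0],[-1,0.018,-0.18,0,0],[-1,0.018,-0.18,0,0],[-1,0.018,-0.18,0,0],[-1,0.018,-0.18,0,0],[-1,0.018,-0.18,0,0],[-1,0.018,-0.18,0,0]]]' 40
python3 -m handwheel '[[[-1,0.018,-0.18,0,0],[-1,0.018,-0.18,0,0],[-1,0.018,-0.18,0,0],[-1,0.014,-0.14,0,0],[-1,0.008,-0.08,0,0],[-1,0.005,-0.047,0,0],[-1,0,0,0.06,0],[-1,0,0,0.12,0],[-1,0,0,0.14,0],[-1,0,0,0.1,0]]]' 40
python3 -m handwheel '[[[-1,0,0,0.07,0],[-1,0,0,0.03,0],[-1,0,0,0.01,0],[-1,0,0,0,0],[-1,0,0,0,0],[-1,0,0,0,0],[-1,0,0,0,0],[-1,0,0,0,0],[-1,0,0,0,0],[-1,0,0,0,0]]]' 40
```

```text
clock: 23.65
eef_pos: [0.5704, -0.1385, 0.2251]
ee_rot: [0.001, 1.0, 0.0, -0.001]
wrist_force: [0.4, -0.4, -2.6]
finger_gap: 0.0593
gripper_force: 43.5
clock: 24.9
eef_pos: [0.5525, -0.3345, 0.1186]
ee_rot: [-0.002, 1.0, 0.001, -0.001]
wrist_force: [0.9, -0.3, -2.1]
finger_gap: 0.0592
gripper_force: 43.6
clock: 26.15
eef_pos: [0.5525, -0.3376, 0.0942]
ee_rot: [-0.0, 1.0, 0.0, 0.0]
wrist_force: [-0.4, 0.8, -2.2]
finger_gap: 0.059
gripper_force: 43.6
```

```bash
python3 -m handwheel '[[[-1,0,0,0.01,0],[-1,0,0,0.008,0],[-1,0,0,0.006,0],[-1,0,0,0.004,0],[-1,0,0,0.003,0],[-1,0,0,0,0],[-1,0,0,0,0],[-1,0,0,0,0],[-1,0,0,0,0],[-1,0,0,0,0]]]' 40
```

```text
clock: 27.4
eef_pos: [0.5525, -0.3376, 0.0864]
ee_rot: [-0.0, 1.0, 0.0, 0.0]
wrist_force: [0.5, -0.0, -1.3]
finger_gap: 0.0594
gripper_force: 43.6
```

```bash
python3 -m handwheel '[[[-1,0,0,0.003,0],[-1,0,0,0.003,0],[-1,0,0,0,0],[0.6,0,0,0,0],[0.6,0,0,0,0],[0.6,0,0,0,0],[0.6,0,0,-0.04,0],[0.6,0,0,-0.1,0],[0.6,0,0,-0.14,0],[0.6,0,0,-0.14,0]]]' 40
python3 -m handwheel '[[[1,0,0,-0.08,0],[1,0.004,0.08,0,0],[1,0.006,0.14,0,0],[1,0.007,0.18,0,0],[1,0.007,0.18,0,0],[1,0.007,0.18,0,0],[1,0.007,0.18,0,0],[1,0.007,0.18,0,0],[1,0.007,0.18,0,0],[1,0.007,0.18,0,0]]]' 40
python3 -m handwheel '[[[1,0.007,0.18,0,0],[1,0.007,0.18,0,0],[1,0.007,0.18,0,0],[1,0.007,0.18,0,0],[1,0.007,0.16,0,0],[1,0.006,0.1,0,0],[1,0.004,0.05,0,0],[1,0,0,0,0],[1,0,0,0.06,0],[1,0,0,0.1,0]]]' 40
```

```text
clock: 28.65
eef_pos: [0.5525, -0.3378, 0.1916]
ee_rot: [-0.0, 1.0, -0.0, 0.0]
wrist_force: [0.7, 0.1, 0.3]
finger_gap: 0.0682
gripper_force: 0.0
clock: 29.9
eef_pos: [0.5372, 0.0338, 0.2099]
ee_rot: [-0.0, 1.0, 0.0, -0.0]
wrist_force: [-0.1, -0.2, -0.0]
finger_gap: 0.0856
gripper_force: 0.0
clock: 31.15
eef_pos: [0.5272, 0.2882, 0.1697]
ee_rot: [0.001, 1.0, 0.0, 0.001]
wrist_force: [0.5, -1.0, -0.7]
finger_gap: 0.0856
gripper_force: 0.0
```

```bash
python3 -m handwheel '[[[0.7,0,0.004,0.1,0],[0.7,0,0,0.11,0],[0.7,0,0,0.07,0],[0.7,0,0,0.035,0],[0.7,0,0,0,0],[0.7,0,0,0,0],[-1,0,0,0,0],[-1,0,0,0,0],[-1,0,0,0,0],[-1,0,0,0,0]]]' 30
```

```text
clock: 32.4
eef_pos: [0.5269, 0.2912, 0.0922]
ee_rot: [-0.0, 1.0, 0.0, 0.001]
wrist_force: [-0.1, -1.1, 6.4]
finger_gap: 0.0468
gripper_force: 31.3
```

```bash
python3 -m handwheel '[[[0.4,0,0,0,0],[0.4,0,0,0,0],[0.4,0,0,0.015,0],[0.4,0,0,0.011,0],[0.4,0,0,0,0],[-1,0,0,0,0],[-1,0,0,0,0],[-1,0,0,0,0],[-1,0,0,0,0],[-1,0,0,0,0]]]' 30
python3 - <<'E'
from h import *
# big tin top, seen in both views (arm is away from the tray)
for n in('top','scene'):
    P=cloud(grab_frame(n)).reshape(-1,3); m=(np.hypot(P[:,0]-.553,P[:,1]+.338)<.05)&(P[:,2]>.044)&(P[:,2]<.065)
    q=P[m]; (c,d,a)=cv2.minAreaRect((q[:,:2]*1000).astype(np.float32)); print(n,np.round(c,1),np.round(d,1),np.median(q[:,2]).round(4))
E
```

```text
clock: 33.65
eef_pos: [0.5264, 0.2909, 0.0848]
ee_rot: [-0.0, 1.0, 0.0, 0.0]
wrist_force: [0.5, 0.8, 0.0]
finger_gap: 0.0473
gripper_force: 31.1
top [ 549.  -336.7] [62.5 59.7] 0.055
scene [ 552.8 -336.2] [59.2 58.7] 0.0541
```

```bash
python3 -m handwheel '[[[-1,0,0,0,0],[-1,0,0,0,0],[-1,0,0,-0.04,0],[-1,0,0,-0.1,0],[-1,0,0,-0.14,0],[-1,0,0,-0.12,0],[-1,0,0,-0.08,0],[-1,0,0,-0.04,0],[-1,-0.004,-0.08,0,0],[-1,-0.005,-0.14,0,0]]]' 30
python3 -m handwheel '[[[-1,-0.007,-0.18,0,0],[-1,-0.007,-0.18,0,0],[-1,-0.007,-0.18,0,0],[-1,-0.007,-0.18,0,0],[-1,-0.007,-0.18,0,0],[-1,-0.007,-0.18,0,0],[-1,-0.007,-0.18,0,0],[-1,-0.007,-0.18,0,0],[-1,-0.007,-0.18,0,0],[-1,-0.007,-0.18,0,0]]]' 30
python3 -m handwheel '[[[-1,-0.006,-0.18,0,0],[-1,-0.005,-0.14,0,0],[-1,-0.003,-0.1,0,0],[-1,-0.002,-0.06,0,0],[-1,0,-0.012,0,0],[-1,0,0,0,0],[-1,0,0,0,0],[-1,0,0,0,0],[-1,0,0,0,0],[-1,0,0,0,0]]]' 30
```

```text
clock: 35.0
eef_pos: [0.5277, 0.235, 0.2132]
ee_rot: [-0.001, 1.0, -0.001, -0.001]
wrist_force: [-0.5, -0.2, -0.7]
finger_gap: 0.047
gripper_force: 31.1
clock: 36.25
eef_pos: [0.5443, -0.2166, 0.2133]
ee_rot: [0.0, 1.0, 0.0, -0.001]
wrist_force: [0.4, 0.6, -0.3]
finger_gap: 0.047
gripper_force: 31.1
clock: 37.5
eef_pos: [0.5504, -0.3369, 0.2147]
ee_rot: [-0.0, 1.0, 0.0, 0.0]
wrist_force: [-0.2, -0.3, -0.1]
finger_gap: 0.047
gripper_force: 31.2
```

```bash
python3 -m handwheel '[[[-1,0,0,0.06,0],[-1,0,0,0.1,0],[-1,0,0,0.08,0],[-1,0,0,0.05,0],[-1,0,0,0.025,0],[-1,0,0,0,0],[-1,0,0,0,0],[-1,0,0,0,0],[-1,0,0,0,0],[-1,0,0,0,0]]]' 30
python3 -m handwheel '[[[-1,0,0,0.006,0],[-1,0,0,0.006,0],[-1,0,0,0.006,0],[-1,0,0,0.002,0],[-1,0,0,0,0],[-1,0,0,0,0],[-1,0,0,0,0],[-1,0,0,0,0],[-1,0,0,0,0],[-1,0,0,0,0]]]' 30
```

```text
clock: 38.75
eef_pos: [0.5504, -0.3371, 0.1361]
ee_rot: [-0.0, 1.0, 0.0, 0.0]
wrist_force: [0.7, 0.1, -0.7]
finger_gap: 0.047
gripper_force: 31.2
clock: 40.0
eef_pos: [0.5503, -0.3371, 0.1309]
ee_rot: [-0.0, 1.0, -0.0, 0.0]
wrist_force: [-1.0, -0.4, -1.0]
finger_gap: 0.047
gripper_force: 31.2
```

```bash
python3 -m handwheel '[[[-1,0,0,0.003,0],[-1,0,0,0.003,0],[-1,0,0,0.002,0],[-1,0,0,0,0],[-1,0,0,0,0],[-1,0,0,0,0],[-1,0,0,0,0],[-1,0,0,0,0],[-1,0,0,0,0],[-1,0,0,0,0]]]' 30
```

```text
clock: 41.25
eef_pos: [0.5503, -0.3372, 0.1298]
ee_rot: [-0.0, 1.0, 0.0, 0.0]
wrist_force: [-1.5, 1.8, 5.2]
finger_gap: 0.0471
gripper_force: 31.7
```

```bash
python3 -m handwheel '[[[0.4,0,0,0,0],[0.4,0,0,0,0],[0.4,0,0,0,0],[0.4,0,0,0,0],[0.4,0,0,-0.04,0],[0.4,0,0,-0.08,0],[0.4,0,0,-0.1,0],[0.4,0,0,-0.1,0],[1,0.01,0.08,0,0],[1,0.017,0.14,0,0]]]' 40
python3 -m handwheel '[[[1,0.022,0.18,0,0],[1,0.022,0.18,0,0],[1,0.022,0.18,0,0],[1,0.022,0.18,0,0],[1,0.022,0.18,0,0],[1,0.022,0.18,0,0],[1,0.016,0.14,0,0],[1,0.01,0.08,0,0],[1,0.006,0.045,0,0],[1,0,0,0,0]]]' 40
python3 - <<'E'
from h import *
f=grab_frame('scene'); cv2.imwrite('pics/s3.png',cv2.resize(f['color'][150:300,120:380],None,fx=2,fy=2))
for n in('top','scene'):
    P=cloud(grab_frame(n)).reshape(-1,3)
    for l,h in((.044,.06),(.078,.095)):
        m=(np.hypot(P[:,0]-.553,P[:,1]+.338)<.05)&(P[:,2]>l)&(P[:,2]<h)
        q=P[m]; (c,d,a)=cv2.minAreaRect((q[:,:2]*1000).astype(np.float32)); print(n,np.round(c,1),np.round(d,1),np.median(q[:,2]).round(4))
E
```

```text
clock: 42.5
eef_pos: [0.5434, -0.2836, 0.2112]
ee_rot: [0.001, 1.0, -0.001, 0.001]
wrist_force: [-0.1, 0.6, 0.4]
finger_gap: 0.0854
gripper_force: 0.0
clock: 43.75
eef_pos: [0.5027, 0.0543, 0.2097]
ee_rot: [-0.001, 1.0, 0.0, 0.001]
wrist_force: [-0.8, 0.0, -0.3]
finger_gap: 0.0854
gripper_force: 0.0
top [ 545.3 -329. ] [61.1 46. ] 0.0542
top [ 550.5 -335.9] [49.3 47.8] 0.0852
scene [ 559.7 -332.6] [46.7 58. ] 0.0536
scene [ 553.2 -335.7] [51.5 45.1] 0.0837
```

View pics/s3.png

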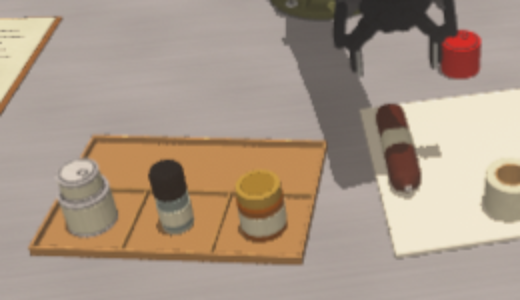

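The crop shows the small tin centred on the large tin (82,198), with the mill and jar upright. The measured offset between the tins is about 1 mm. Next is the sausage.

```bash
python3 -m handwheel '[[[0.7,0,0,0.06,0],[0.7,0,0,0.12,0],[0.7,0,0,0.13,0],[0.7,0,0,0.1,0],[0.7,0,0,0.05,0],[0.7,0,0,0.03,0],[0.7,0,0,0.004,0],[0.7,0,0,0,0],[0.7,0,0,0,0],[0.7,0,0,0,0]]]' 40
python3 -m handwheel '[[[-1,0,0,0,0],[-1,0,0,0,0],[-1,0,0,0,0],[-1,0,0,0,0],[-1,0,0,0,0],[-1,0,0,0,0],[-1,0,0,0,0],[-1,0,0,0,0],[-1,0,0,0,0],[-1,0,0,0,0]]]' 40
```

```text
clock: 45.15
eef_pos: [0.5027, 0.0543, 0.0859]
ee_rot: [-0.0, 1.0, 0.0, 0.0]
wrist_force: [0.2, 0.0, 0.5]
finger_gap: 0.0727
gripper_force: 0.0
clock: 46.4
eef_pos: [0.5027, 0.0541, 0.0857]
ee_rot: [-0.0, 1.0, 0.0, 0.0]
wrist_force: [-0.4, -1.2, 5.7]
finger_gap: 0.0394
gripper_force: 42.4
```

```bash
python3 -m handwheel '[[[-1,0,0,-0.04,0],[-1,0,0,-0.08,0],[-1,0,0,-0.12,0],[-1,0,0,-0.12,0],[-1,0,0,-0.08,0],[-1,0.01,-0.08,0,0],[-1,0.016,-0.14,0,0],[-1,0.02,-0.18,0,0],[-1,0.02,-0.18,0,0],[-1,0.02,-0.18,0,0]]]' 40
python3 -m handwheel '[[[-1,0.015,-0.14,0,0],[-1,0.01,-0.1,0,0],[-1,0.007,-0.056,0,0],[-1,0,0,0,0.08],[-1,0,0,0,0.15],[-1,0,0,0,0.19],[-1,0,0,0,0.19],[-1,0,0,0,0.19],[-1,0,0,0,0.19],[-1,0,0,0,0.19]]]' 40
python3 -m handwheel '[[[-1,0,0,0,0.19],[-1,0,0,0,0.19],[-1,0,0,0,0.19],[-1,0,0,0,0.19],[-1,0,0,0,0.17],[-1,0,0,0,0.12],[-1,0,0,0,0.05],[-1,0,0,0,0],[-1,0,0,0,0],[-1,0,0,0,0]]]' 40
python3 - <<'E'
from h import *
s=bot.state(); M=R.from_quat(s['ee_rot']).as_matrix(); print(M.round(3),np.degrees(np.arctan2(M[1,0],M[0,0])),s['eef_pos'],s['clock'])
d=np.array([.4733,-.21,0])-s['eef_pos']; print('tool shift units to target xy',(M.T@d)/.25)
P=cloud(grab_frame('top')).reshape(-1,3); P2=cloud(grab_frame('scene')).reshape(-1,3)
for Q in(P,P2):
    m=(np.hypot(Q[:,0]-.4733,Q[:,1]+.21)<.11)&(Q[:,2]>.11)&(Q[:,2]<.158); q=Q[m][:,:2]
    w,v=np.linalg.eigh(np.cov(q.T)); v=v[:,1]; print('sausage yaw',np.degrees(np.arctan2(v[1],v[0])),len(q),np.ptp(q@v))
E
```

```text
clock: 47.65
eef_pos: [0.4789, -0.1385, 0.194]
ee_rot: [0.0, 1.0, 0.0, -0.001]
wrist_force: [-0.3, 0.2, -3.1]
finger_gap: 0.039
gripper_force: 41.8
clock: 48.9
eef_pos: [0.4722, -0.2096, 0.1945]
ee_rot: [0.449, 0.894, -0.0, -0.001]
wrist_force: [-0.7, 0.7, -2.1]
finger_gap: 0.0393
gripper_force: 41.8
clock: 50.15
eef_pos: [0.473, -0.2099, 0.1954]
ee_rot: [0.78, 0.626, 0.0, -0.0]
wrist_force: [0.5, 0.7, -2.4]
finger_gap: 0.0396
gripper_force: 41.8
[[ 0.217  0.976  0.   ]
 [ 0.976 -0.217  0.   ]
 [ 0.     0.    -1.   ]] 77.45150723816239 [ 0.47295068 -0.20990294  0.19539825] 50.15
tool shift units to target xy [-1.67502048e-04  1.40238448e-03  7.81593067e-01]
sausage yaw 72.50291722107771 592 0.1492404294409014
sausage yaw 79.37783481516503 965 0.17476014546231472
```

```bash
python3 -m handwheel '[[[-1,0,0,0.06,0],[-1,0,0,0.12,0],[-1,0,0,0.12,0],[-1,0,0,0.08,0],[-1,0,0,0.04,0],[-1,0,0,0.015,0],[-1,0,0,0,0],[-1,0,0,0,0],[-1,0,0,0,0],[-1,0,0,0,0]]]' 40
python3 -m handwheel '[[[-1,0,0,0.008,0],[-1,0,0,0.008,0],[-1,0,0,0.005,0],[-1,0,0,0.003,0],[-1,0,0,0,0],[-1,0,0,0,0],[-1,0,0,0,0],[-1,0,0,0,0],[-1,0,0,0,0],[-1,0,0,0,0]]]' 40
```

```text
clock: 51.5
eef_pos: [0.4732, -0.2098, 0.087]
ee_rot: [0.78, 0.625, 0.0, 0.0]
wrist_force: [-0.3, 0.8, -2.5]
finger_gap: 0.0397
gripper_force: 41.7
clock: 52.75
eef_pos: [0.473, -0.2099, 0.0807]
ee_rot: [0.78, 0.625, 0.0, 0.0]
wrist_force: [0.2, -0.2, -1.4]
finger_gap: 0.0395
gripper_force: 41.7
```

```bash
python3 -m handwheel '[[[-1,0,0,0.003,0],[-1,0,0,0.003,0],[-1,0,0,0.002,0],[-1,0,0,0,0],[-1,0,0,0,0],[-1,0,0,0,0],[-1,0,0,0,0],[-1,0,0,0,0],[-1,0,0,0,0],[-1,0,0,0,0]]]' 40
```

```text
clock: 54.0
eef_pos: [0.4729, -0.2099, 0.0788]
ee_rot: [0.78, 0.625, 0.0, -0.0]
wrist_force: [-2.8, 2.1, 4.3]
finger_gap: 0.0393
gripper_force: 42.4
```

Contact. I'll release it, rise straight up and back off.

```bash
python3 -m handwheel '[[[0.2,0,0,0,0],[0.2,0,0,0,0],[0.2,0,0,0,0],[0.2,0,0,0,0],[0.2,0,0,-0.04,0],[0.2,0,0,-0.1,0],[0.2,0,0,-0.15,0],[0.2,0,0,-0.15,0],[0.2,0,0,-0.1,0],[0.2,0,0,-0.05,0]]]' 40
python3 -m handwheel '[[[0.2,0.06,0,0,0],[0.2,0.12,0,0,0],[0.2,0.16,0,0,0],[0.2,0.16,0,0,0],[0.2,0.16,0,0,0],[0.2,0.16,0,0,0],[0.2,0.1,0,0,0],[0.2,0.05,0,0,0],[0.2,0,0,0,0],[0.2,0,0,0,0]]]' 40
python3 - <<'E'
from h import *
im=[]
a=np.radians(-12.3); Rm=np.array([[np.cos(a),np.sin(a)],[-np.sin(a),np.cos(a)]])
for n in('top','scene'):
    f=grab_frame(n); P=cloud(f).reshape(-1,3)
    t=np.array([.5248,-.2218]) if n=='top' else np.array([.5281,-.2213])
    L=np.c_[(P[:,:2]-t)@Rm.T,P[:,2]]
    for o,x,y,lo,hi,r in(('saus',-.0545,0,.02,.06,.1),('jar',.0505,.108,.065,.085,.04),('mill',.0505,0,.085,.11,.04),('big',.0505,-.108,.045,.062,.04),('small',.0505,-.108,.078,.095,.04)):
        q=L[(np.hypot(L[:,0]-x,L[:,1]-y)<r)&(L[:,2]>lo)&(L[:,2]<hi)&((o!='saus')|(L[:,0]<-.02))]
        c,d,an=cv2.minAreaRect((q[:,:2]*1000).astype(np.float32)); print(n,o,np.round(c,1),np.round(d,1),round(an,1),np.median(q[:,2]).round(3))
    for o in('roll_c','thermometer_c'):
        for r in finder.regions_of(o,n)[:1]: print(o,(np.array(r['point'])*[400,640])[::-1].round())
    im.append(f['color'][100:300,360:520] if n=='top' else f['color'][200:300,120:320])
cv2.imwrite('pics/f.png',np.hstack([cv2.resize(im[0],(400,500)),cv2.resize(im[1],(400,200)) if 0 else cv2.copyMakeBorder(cv2.resize(im[1],(400,200)),0,300,0,0,0)]))
E
```

```text
clock: 55.25
eef_pos: [0.4735, -0.2103, 0.228]
ee_rot: [0.78, 0.625, 0.001, 0.001]
wrist_force: [0.0, -0.1, -0.1]
finger_gap: 0.0517
gripper_force: 0.0
clock: 56.5
eef_pos: [0.5256, 0.025, 0.2262]
ee_rot: [0.781, 0.624, -0.0, 0.0]
wrist_force: [0.4, 0.5, -0.6]
finger_gap: 0.0509
gripper_force: 0.0
top saus [-54.    0.8] [ 41.4 168.7] 0.6 0.035
top jar [51.6 99. ] [52.5 28.4] 12.7 0.073
top mill [48.7  3.3] [36.4 37.2] 11.6 0.092
top big [  43.  -100.7] [60.8 46.1] 43.1 0.055
top small [  49.6 -104.9] [48.  49.2] 8.8 0.085
roll_c [404. 153.]
thermometer_c [207. 177.]
scene saus [-53.3   3.1] [ 41.8 175. ] 0.4 0.033
scene jar [ 48.9 109.9] [53.3 51.5] 12.5 0.072
scene mill [51.8  2.5] [38.4 36.7] 65.1 0.091
scene big [  54.9 -101.9] [45.5 58. ] 33.4 0.054
scene small [  50.1 -106.5] [50.2 46.4] 21.2 0.084
roll_c [376. 242.]
thermometer_c [447. 217.]
```

View pics/f.png

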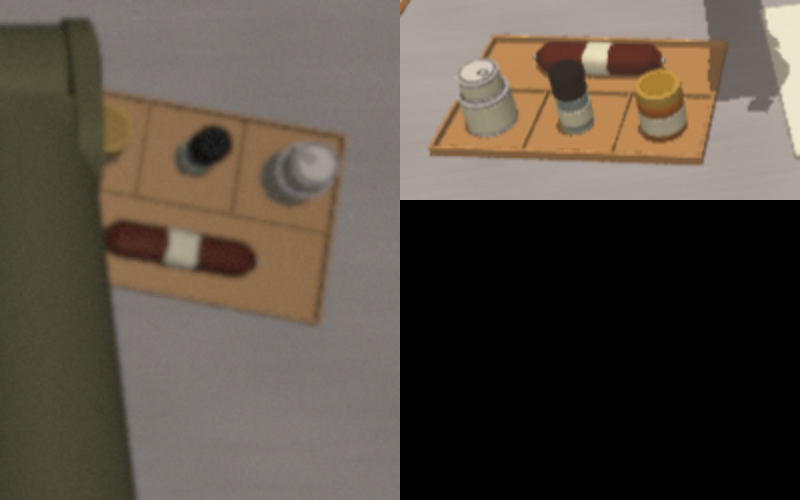

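The picture shows the sausage along the front compartment, (180,248) in the left part, with the jar, mill and tin stack each in its own rear compartment. Every piece measures within about 4 mm of its target in the views that show it whole. I'm handing it in.

```bash
python3 -c "
from station import bot
print(bot.close_job())"
```

```text
the job is handed in; nothing more can be done
None
```

The gift tray is made up and handed in at about 57 s of 136 s: sausage, jar, mill and stacked tins measured within about 4 mm of their places, and the roll and thermometer untouched; the hand-in returned no verdict.

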